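# Load a tip box into its docking tray

### The job

Push the pipette-tip box, without lifting it, up the ramp of the docking tray and over the lip until it lies flat in the nest, and press it home against the rubber buffer at the far end with a steady push of about 10 N (never more than 20 N on the box). Then slide the keeper bar fully across behind the box by its post, let go, and leave the other things on the bench where they are.

Things in the scene. Friction and masses are not known exactly. Their poses are not given: they have to be found in the camera images.
- tip_box: Closed, loose pipette-tip box of smooth plastic (friction about 0.35), 0.2 to 0.45 kg; 84 (x) x 122 (y) x 86 mm high, too wide to grip. Origin at the underside; walls at x -40 and +44 mm, y -61 and +61 mm; a catch 44 to 50 mm up stands out to x -44 mm. Starts on the bench before the ramp, y roughly along the loading direction: up to 0.2 rad askew, 15 mm off the tray's centre line.
- tray: Docking tray fixed on the bench, aluminium, grey rails. Origin at bench level under the nest's centre, z up, y = loading direction. Nest floor 6 mm up, 127 to 147 mm long (the end stop is adjustable), for the 122 mm box. Side rails 30 mm high, inner faces at x -46 and +46 mm, from y -110 mm to the 58 mm high end wall (y +95 mm); before that they flare at 20 degrees to y -170 mm as a funnel mouth.
- keeper (a joint): Slide of the keeper bar, m: 0 = drawn back, clear of the channel; 0.050 = fully across above the lip, behind the box. Moves along the tray's -x, stays where it is left, about 1.5 N of friction. Starts between 0 and 0.008. It passes only when the box is over the lip.
- keeper_post (a point): White upright post on the outer end of the keeper bar, 12 mm in diameter, on the tray's +x side. The point is on its axis, 63 mm above the bench, 15 mm below its top; the post is free from 41 mm up, above its bar (10 mm square, 31 to 41 mm up). At tray x = +122 mm less the slide's value, y = -72.5 mm.
- reagent_bottle: Small reagent bottle with red cap, 47 mm across, 95 mm high, loose bystander; origin at its underside.
- microtube_block: Orange block of microtubes, 56 x 128 x 35 mm, loose bystander beyond the end wall; origin at its underside.
- timer: White lab timer, 66 x 62 x 18 mm, loose bystander; origin at its underside.
- tray_lip (a point): Middle of the inner top edge of the tray's lip, at tray y -63.5 mm, 12 mm above the bench. The lip's top is flat for 14 mm in front of it; behind it (+y) the nest floor lies 6 mm lower, so the box's rear end drops 6 mm when it has cleared the lip, 5 to 25 mm before its front end is stopped by the buffer. Axes as the tray's.
- ramp_foot (a point): Middle of the ramp's foot, at bench level, at tray y -157 mm. The ramp rises from here to 12 mm over 80 mm along the tray's +y, up to the lip. Axes as the tray's.
- end_stop: Upright wall at the tray's far end, with a black rubber buffer before it, 50 mm wide, 12 to 52 mm above the bench. Origin at bench level in the wall's face; y = loading direction. The buffer's face lies 11.5 to 31.5 mm before it: set anew each time, not measured, to be felt. It yields 8 N per mm, up to 5 mm, and springs back. A box pushed higher up than the buffer may tip forward and hang on the lip.
Mind the look-alikes: they are no part of the job. What is shaped like the tip_box but blue or orange is not meant.

How it is judged:
On the way, in this order (a step that is already met when the one before it is completed fails the run):
1. the tip box lies flat in the nest behind the lip and is pressed against the rubber buffer with at least 6 N for 0.3 s (contact force between tip_box and end_stop above 6 N and angle between tip_box's own z axis and vertical below 0.035 rad and z of tip_box in the frame of tray below 0.0085 m), for 0.3 s.
2. the keeper bar is then slid fully across behind the box (within 5 mm of its full travel) (value of joint keeper above 0.045 m), for 0.2 s.
At the end, for the whole second after the job is handed in: The tip box rests flat (within 2 degrees) and still on the nest floor, between lip and buffer (its middle from 5 mm before to 26 mm beyond the tray's origin along the tray), between the rails, and the keeper bar is within 5 mm of fully across (y of tip_box in the frame of tray between -0.005 and 0.026 m and x of tip_box in the frame of tray between -0.01 and 0.006 m and z of tip_box in the frame of tray between 0.004 and 0.0085 m and angle between tip_box's own z axis and vertical below 0.035 rad and linear speed of tip_box below 0.01 m/s and value of joint keeper above 0.045 m); the robot touches nothing.
It fails at once if the gripper or arm pushes on the tip box with more than 20 N (contact force between any of the fingers, the arm and tip_box above 20 N).
It fails at once if the tip box is lifted (more than 40 mm above the bench) or tipped over (by more than 20 degrees) (height (world z) of tip_box above 0.04 m or angle between tip_box's own z axis and vertical above 0.35 rad).
It fails at once if the bottle, the microtube block or the timer is moved by more than 20 mm (distance of any of reagent_bottle, microtube_block, timer from where it was at the start of the episode above 0.02 m).
It also fails if it takes over 70 s, if anything falls off the work surface, if the arm or the gripper's body presses on something with over 40 N, if the wrist force passes 120 N, or if a joint passes its speed limit or range.

### The arm

A 7-joint arm with a two-finger parallel gripper is mounted at the origin on a cart in front of the work surface, level with it; the furniture and walls round the work are solid. World frame = base frame: x ahead of the robot, y to its left, z up, the work surface at z = 0. Lengths are in m, angles in rad, forces in N, time in s.
With the tool pointing down it reaches from about 0.4 to 0.85 m from the base axis. Payload 10.4 kg.
Tool frame: the origin (TCP) lies at the very end of the fingers, on their centre line; the grasp point (between the pads) lies 19 mm behind it (bot.pinch_z is the z of the grasp point in the tool frame, in m); z points along the fingers, x is the direction in which the jaws open and shut, and the axes are right-handed (so a half turn about z gives the same grasp; the last joint's range is limited). The gripper opens to 85 mm and grips with 20 to 120 N. Pads are 22 mm wide; open, the fingers measure 114 mm over their backs; the gripper's body (76 mm by 85 mm) begins 54 mm behind the grasp point. The pads swing forward as they close: fully open they stand 13 mm farther back than shut.
Start: joints at [1.218, 0.332, -0.065, 1.46, 0.022, 1.35, -0.088], TCP at [0.202, -0.591, 0.231] pointing down, gripper open.
Joint ranges: [-2.6, 2.6], [-0.5, 2.12], [-1.47, 1.34], [0.16, 2.42], [-1.27, 4.41], [0.06, 2.06], [-2.6, 2.6]. Speed limits (rad/s): [2.22, 2.22, 2.79, 2.79, 3.14, 3.14, 3.14].

### API

Orientations are given as [roll, pitch, yaw] about the fixed x, y, z axes, in that order (R = Rz(yaw) Ry(pitch) Rx(roll)).
In Python, from workcell import bot gives the robot as it stands. The module is installed in compiled form; this text tells all that it offers.
- The arm moves only by the shell command python3 -m handwheel 'ROWS' [FORCE]. ROWS is a JSON object of lists of equal length, an entry for each row: "rot": the turn, a rotation vector about the tool's x, y, z in degrees, a list of three; "linear": the shift along the tool's x, y, z in mm, a list of three; "hand": the finger opening in mm, from 0 to 85.4. A call has 1 to 20 rows; each row is the pose to reach, as a shift and turn from the pose commanded when the call began, along the tool's axes at that moment; what a row does not reach only later rows make up. A row lasts 1/8 s, in which the tool goes at most 62.5 mm and 10.7 degrees, less where a joint would pass 70% of its speed; a pose out of reach is approached as far as the arm can. A call with a gripper value outside its range is refused whole. The fingers move at their own pace and stop on an object; FORCE is the grip in N (left out, the last holds). Time passes only in rows, so rows that repeat a pose let the fingers close. It gives the time, the measured TCP pose, the force and the opening at its end, in the units of the state.
- bot.observe(): the state, without advancing time (a new reading comes with each control period).
- bot.camera(name): name is "side" or "top" or "wrist"; returns a dict with "image" (420x560x3 uint8, red, green, blue), "z_map" (420x560 float32, m along the optical axis (not along the pixel's ray), 0 where there is no reading), "fx", "fy", "cx", "cy" (pixels), "rvec" (rotation vector, rad) and "tvec" (3), from world to camera coordinates, as OpenCV has them. Camera axes: x right, y down, z forward; pixel columns grow to the right and rows downward; lengths in m; the calibration is good to about 2 mm. A picture is of the moment at which its call begins.
- bot.finish_job(): hands the job in, once; it reports no verdict.
The state is a dict: "clock": time; "joint_pos": joint angles; "qd": joint speeds; "joint_efforts": joint torques, N m; "position": TCP position; "orientation": TCP orientation; "wrist_force": force on the tool from outside, world axes, zero at the start; "torque": the same for the moment, N m; "finger_gap": finger opening in m.
Only numpy, scipy, OpenCV 4.12 (cv2) and the standard library are available. Lean on these libraries where they do the work, as an engineer would, in place of code of your own. Each camera call takes 0.05 s, during which the arm holds its last target. There are 200 camera calls.

## Working session

There is one attempt and no reset: what is moved stays moved. The work goes in short steps, Python scripts to look and compute and a shell command to move; the robot and the scene stay as the last step left them, time stands still between calls to the robot, and variables do not carry over. Pictures are saved under pics/ and viewed, about 8 in all and at most 12, crops included, and the job is handed in when it is done.

```bash
mkdir -p pics; cat > h.py <<'E'
import numpy as np, cv2
from workcell import bot
def snap(n,fn=None):
    c=bot.camera(n)
    if fn: cv2.imwrite('pics/'+fn,c['image'][:,:,::-1])
    return c
def cloud(c):
    z=c['z_map'].astype(float); v,u=np.mgrid[:z.shape[0],:z.shape[1]]
    P=np.stack([(u-c['cx'])/c['fx']*z,(v-c['cy'])/c['fy']*z,z],-1)
    R=cv2.Rodrigues(np.array(c['rvec'],float))[0]
    W=(P-np.array(c['tvec'],float).ravel())@R
    W[z<=0]=np.nan
    return W
E
python3 - <<'E'
from h import *
s=bot.observe()
print({k:np.round(v,3) for k,v in s.items()})
a=snap('top','top1.png'); b=snap('side','side1.png')
for n,c in(('top',a),('side',b)):
    np.savez(n+'1.npz',W=cloud(c),im=c['image'])
    R=cv2.Rodrigues(np.array(c['rvec'],float))[0]; print(n,-R.T@np.array(c['tvec']).ravel(),c['fx'],R[2])
E
```

```text
{'clock': np.float64(0.0), 'joint_pos': array([ 1.218,  0.333, -0.065,  1.461,  0.022,  1.35 , -0.089]), 'qd': array([-0.001,  0.   , -0.001,  0.001, -0.   ,  0.001,  0.   ]), 'joint_efforts': array([-0.0000e+00, -6.2545e+01,  4.9000e-02, -3.9159e+01,  1.6000e-02,
        1.0000e-02, -0.0000e+00]), 'position': array([ 0.202, -0.591,  0.231]), 'orientation': array([ 3.142e+00,  1.000e-03, -1.241e+00]), 'wrist_force': array([-0.097, -0.06 , -0.463]), 'torque': array([-0.02 , -0.013,  0.025]), 'finger_gap': np.float64(0.085)}
top [ 0.2990179  -0.06709851  1.18935391] 449.722216383939 [ 0.18740963  0.03110073 -0.98178937]
side [0.23785462 1.23475218 0.56497992] 532.0043508987385 [ 0.21567098 -0.91604668 -0.33814866]
```

View pics/top1.png

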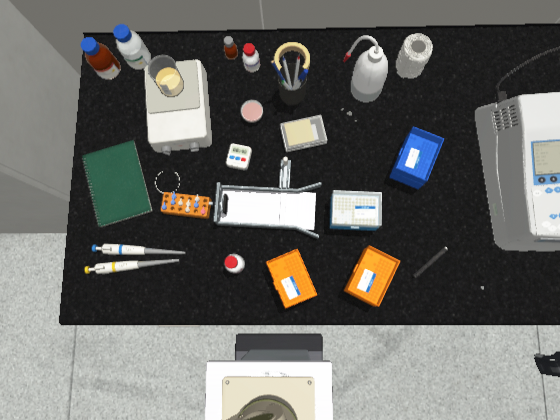

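View pics/side1.png

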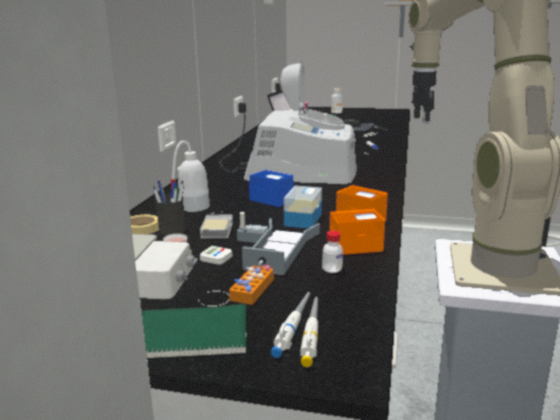

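The top view shows the tray around (265,208), its mouth to the right. The box is at (356,210), the keeper post at (285,165), and the bottle at (234,263). The blue and orange look-alikes stand apart. Next I'll measure.

```bash
python3 - <<'E'
from h import *
d=np.load('top1.npz');W=d['W'];im=d['im']
def reg(u0,u1,v0,v1,z0,z1):
    p=W[v0:v1,u0:u1].reshape(-1,3); return p[(p[:,2]>z0)&(p[:,2]<z1)]
def rect(p,n):
    r=cv2.minAreaRect((p[:,:2]*1000).astype(np.float32)); print(n,len(p),np.round(r[0],1),np.round(r[1],1),round(r[2],2),'z',np.round(np.percentile(p[:,2],[5,50,95]),4)); return r
rect(reg(322,392,180,240,.078,.095),'box')
rect(reg(205,330,175,240,.020,.036),'rails')
rect(reg(205,230,175,240,.05,.064),'endwall')
rect(reg(275,298,150,195,.068,.085),'posttop')
rect(reg(270,300,150,186,.036,.048),'bar')
rect(reg(222,250,245,280,.085,.1),'bottle')
rect(reg(222,258,140,172,.012,.03),'timer')
rect(reg(155,215,185,222,.03,.05),'block')
# rails: sides, straight portion line fits
p=reg(215,330,175,240,.024,.036)
for s in (1,-1):
    cx=np.median(p[:,0]); q=p[(p[:,0]-cx)*s>0]
    for y0 in np.arange(q[:,1].min(),q[:,1].max(),.02):
        t=q[(q[:,1]>=y0)&(q[:,1]<y0+.02)]
        if len(t): print(s,round(y0+.01,3),len(t),np.round([t[:,0].min(),t[:,0].mean(),t[:,0].max()],4))
p=reg(322,392,180,240,.078,.095)
E
```

```text
box 1633 [ 530.4 -222.8] [121.7  84.4] 87.06 z [0.084  0.0876 0.091 ]
rails 790 [562.8  15.6] [311.3 151.9] 81.93 z [0.0215 0.03   0.0345]
endwall 203 [554.9 125.1] [ 26.6 102.9] 86.99 z [0.0511 0.0572 0.0621]
posttop 20 [661.2 -44.6] [ 9.4 11.2] 22.11 z [0.0697 0.0781 0.082 ]
bar 137 [630.1 -41.9] [24.  58.8] 89.66 z [0.0382 0.0422 0.0458]
bottle 126 [396.8  88.6] [29.2 29.3] 88.16 z [0.0919 0.0954 0.0986]
timer 483 [692.7  84.3] [60.1 64.4] 77.35 z [0.0147 0.0186 0.0227]
block 285 [556.  214.1] [143.2  54.7] 82.3 z [0.0302 0.0349 0.0404]
1 -0.129 22 [0.6004 0.6066 0.6111]
1 -0.109 21 [0.596  0.6006 0.6056]
1 -0.089 19 [0.59   0.5951 0.6005]
1 -0.069 15 [0.5899 0.5927 0.595 ]
1 -0.049 37 [0.5898 0.6018 0.6304]
1 -0.029 43 [0.5899 0.6039 0.6307]
1 -0.009 22 [0.5918 0.5955 0.5988]
1 0.011 22 [0.5925 0.5962 0.5991]
1 0.031 18 [0.5948 0.5975 0.6012]
1 0.051 24 [0.5955 0.599  0.602 ]
1 0.071 18 [0.5974 0.6    0.6026]
1 0.091 21 [0.5979 0.6019 0.6057]
1 0.111 21 [0.6    0.6025 0.6064]
1 0.131 10 [0.5925 0.6001 0.6061]
-1 -0.118 20 [0.4661 0.4718 0.4768]
-1 -0.098 22 [0.4742 0.4807 0.4873]
-1 -0.078 25 [0.4841 0.5018 0.5897]
-1 -0.058 20 [0.4912 0.5129 0.5897]
-1 -0.038 24 [0.4929 0.4996 0.5894]
-1 -0.018 20 [0.4935 0.4966 0.499 ]
-1 0.002 17 [0.4953 0.4981 0.5025]
-1 0.022 24 [0.4957 0.499  0.5021]
-1 0.042 16 [0.4975 0.5004 0.5027]
-1 0.062 22 [0.4988 0.5019 0.5052]
-1 0.082 20 [0.4998 0.5024 0.5046]
-1 0.102 23 [0.5015 0.5243 0.5777]
-1 0.122 51 [0.5021 0.5282 0.5894]
-1 0.142 9 [0.5034 0.5133 0.5302]
```

```bash
python3 - <<'E'
from h import *
W=np.load('top1.npz')['W'].reshape(-1,3)
for y0 in np.arange(-.7,-.28,.03):
    print(round(y0,2),[ (round(x0,2),round(float(np.nanmax(t[:,2])),3)) for x0 in np.arange(.4,.8,.06) if len(t:=W[(W[:,0]>=x0)&(W[:,0]<x0+.06)&(W[:,1]>=y0)&(W[:,1]<y0+.03)&(W[:,2]>0.01)])])
from scipy.spatial.transform import Rotation as R
s=bot.observe(); R0=R.from_euler('xyz',s['orientation']); p0=np.array(s['position'])
yt=-.057; ex=np.array([np.cos(yt),np.sin(yt),0]); ey=np.array([-np.sin(yt),np.cos(yt),0])
for tilt in(15,20,25):
    Rt=R.from_matrix(np.stack([ex,-ey,[0,0,-1]],1))*R.from_euler('x',tilt,degrees=True)
    print(tilt,(R0.inv()*Rt).as_rotvec(degrees=True).round(2))
for tgt in([.513,-.335,.2],):
    print((R0.inv().apply(np.array(tgt)-p0)*1000).round(1))
E
```

```text
-0.7 [(np.float64(0.4), 0.147), (np.float64(0.52), 0.177), (np.float64(0.7), 0.214), (np.float64(0.76), 0.217)]
-0.67 [(np.float64(0.4), 0.171), (np.float64(0.46), 0.177), (np.float64(0.52), 0.19), (np.float64(0.58), 0.203), (np.float64(0.64), 0.215), (np.float64(0.7), 0.22), (np.float64(0.76), 0.217)]
-0.64 [(np.float64(0.4), 0.171), (np.float64(0.46), 0.178), (np.float64(0.52), 0.188), (np.float64(0.58), 0.205), (np.float64(0.64), 0.216), (np.float64(0.7), 0.218), (np.float64(0.76), 0.216)]
-0.61 [(np.float64(0.4), 0.167), (np.float64(0.46), 0.177), (np.float64(0.52), 0.189), (np.float64(0.58), 0.203), (np.float64(0.64), 0.215), (np.float64(0.7), 0.218), (np.float64(0.76), 0.214)]
-0.58 [(np.float64(0.46), 0.024), (np.float64(0.52), 0.052), (np.float64(0.58), 0.076), (np.float64(0.64), 0.169), (np.float64(0.7), 0.208), (np.float64(0.76), 0.201)]
-0.55 []
-0.52 []
-0.49 [(np.float64(0.4), 0.013)]
-0.46 [(np.float64(0.4), 0.019), (np.float64(0.64), 0.091), (np.float64(0.7), 0.091)]
-0.43 [(np.float64(0.4), 0.016), (np.float64(0.58), 0.093), (np.float64(0.64), 0.092), (np.float64(0.7), 0.094)]
-0.4 [(np.float64(0.58), 0.094), (np.float64(0.64), 0.093), (np.float64(0.7), 0.093)]
-0.37 [(np.float64(0.58), 0.092), (np.float64(0.64), 0.093), (np.float64(0.7), 0.091)]
-0.34 [(np.float64(0.4), 0.091), (np.float64(0.58), 0.092), (np.float64(0.64), 0.092)]
-0.31 [(np.float64(0.4), 0.091), (np.float64(0.46), 0.091), (np.float64(0.52), 0.092)]
15 [ 13.16  -8.81 -67.44]
20 [ 17.56 -11.77 -67.12]
25 [ 21.95 -14.72 -66.72]
[-141.5 -376.9   30.7]
```

```bash
python3 -m handwheel '{"rot":[[2.2,-1.5,-8.4],[4.4,-2.9,-16.8],[6.6,-4.4,-25.2],[8.8,-5.9,-33.6],[11,-7.4,-42],[13.2,-8.8,-50.3],[15.4,-10.3,-58.7],[17.56,-11.77,-67.12],[17.56,-11.77,-67.12],[17.56,-11.77,-67.12]],"linear":[[-18,-47,4],[-35,-94,8],[-53,-141,12],[-71,-188,15],[-88,-236,19],[-106,-283,23],[-124,-330,27],[-141.5,-377,30.7],[-141.5,-377,30.7],[-141.5,-377,30.7]],"hand":[40,40,40,40,40,40,40,40,40,40]}' 30
python3 - <<'E'
from h import *
W=np.load('top1.npz')['W'].reshape(-1,3)
p=W[(W[:,2]>.03)&(W[:,2]<.12)&(W[:,1]<-.27)&(W[:,1]>-.5)&(W[:,0]>.42)&(W[:,0]<.64)]
for y0 in np.arange(-.45,-.27,.015):
    t=p[(p[:,1]>=y0)&(p[:,1]<y0+.015)]
    lo=t[t[:,0]<.515,0]; hi=t[t[:,0]>=.515,0]
    print(round(y0,3), lo.max() if len(lo) else 0, hi.min() if len(hi) else 0)
s=bot.observe(); print(s['joint_pos'].round(2),s['orientation'],s['wrist_force'].round(2))
snap('wrist','w1.png'); snap('top','top2.png')
E
```

```text
clock: 1.35
position: [0.5129, -0.3357, 0.2001]
orientation: [-2.794, 0.001, -0.058]
wrist_force: [0.2, -1.2, 0.3]
finger_gap: 0.04
-0.45 0 0
-0.435 0 0
-0.42 0 0.613004375750021
-0.405 0 0.596957229276352
-0.39 0 0.60283738911284
-0.375 0 0.6072073056695996
-0.36 0 0.6150116397324117
-0.345 0 0.6227746987767185
-0.33 0 0.6290192615918919
-0.315 0 0
-0.3 0 0
-0.285 0.5149662229745363 0.5167511497460189
[ 0.96  0.52 -0.43  1.35 -0.1   1.49  0.52] [-2.79375987e+00  5.85266155e-04 -5.78557572e-02] [ 0.19 -1.17  0.29]
```

View pics/top2.png

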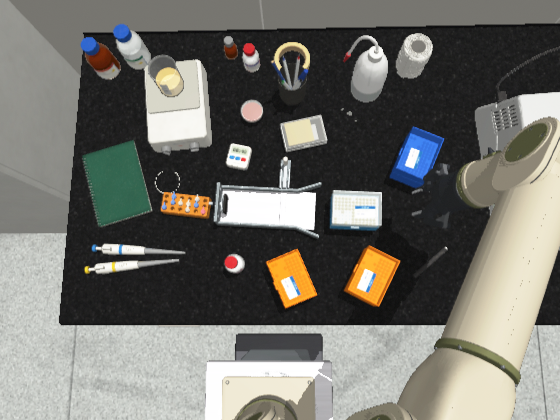

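```bash
python3 -m handwheel '{"rot":[[0,0,0],[0,0,0],[0,0,0],[0,0,0],[0,0,0],[0,0,0]],"linear":[[3,9,44],[6,18,88],[9,27,132],[12,35.4,165],[12.1,35.4,174.5],[12.1,35.4,174.5]],"hand":[40,40,40,40,40,40]}'
python3 - <<'E'
from h import *
s=bot.observe(); print(s['wrist_force'].round(2))
snap('wrist','w2.png')
E
```

```text
clock: 2.2
position: [0.5268, -0.3104, 0.0252]
orientation: [-2.794, -0.001, -0.058]
wrist_force: [0.7, -0.7, 1.7]
finger_gap: 0.04
[ 0.69 -0.65  1.67]
```

View pics/w2.png

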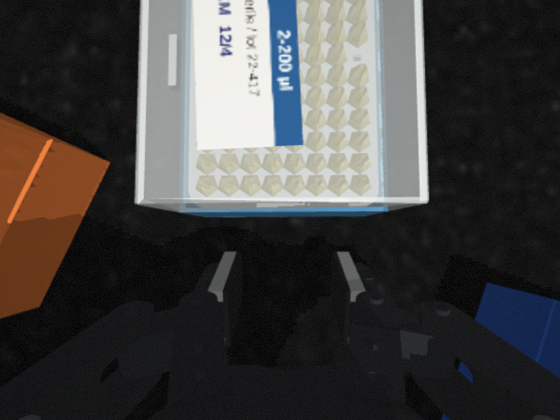

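The wrist view shows the fingers (midline px ≈288) square behind the box (centre ≈283). Now I'll approach it slowly.

```bash
python3 -m handwheel '{"rot":[[0,0,0],[0,0,0],[0,0,0],[0,0,0],[0,0,0],[0,0,0],[0,0,0],[0,0,0],[0,0,0],[0,0,0],[0,0,0],[0,0,0]],"linear":[[0,-4.7,1.7],[0,-8.5,3.1],[0,-9.9,3.6],[0,-11.3,4.1],[0,-12.7,4.6],[0,-14.1,5.1],[0,-15.5,5.6],[0,-16.9,6.2],[0,-18.3,6.7],[0,-19.7,7.2],[0,-21.1,7.7],[0,-22.6,8.2]],"hand":[40,40,40,40,40,40,40,40,40,40,40,40]}'
python3 - <<'E'
from h import *
s=bot.observe(); print(s['wrist_force'].round(2))
c=snap('top');W=cloud(c)[160:260,310:400].reshape(-1,3);p=W[(W[:,2]>.078)&(W[:,2]<.095)&(W[:,1]>-.285)]
print(cv2.minAreaRect((p[:,:2]*1000).astype(np.float32)))
E
```

```text
clock: 3.75
position: [0.5283, -0.2858, 0.0245]
orientation: [-2.794, -0.0, -0.057]
wrist_force: [0.0, -1.4, 0.5]
finger_gap: 0.0402
[ 0.04 -1.4   0.55]
((487.0782165527344, -218.17059326171875), (177.0719757080078, 130.7581787109375), 1.1368088722229004)
```

```bash
python3 -m handwheel '{"rot":[[0,0,0],[0,0,0],[0,0,0],[0,0,0],[0,0,0],[0,0,0],[0,0,0],[0,0,0],[0,0,0],[0,0,0],[0,0,0],[0,0,0]],"linear":[[0.2,-1.9,0.7],[0.5,-4.7,1.7],[1,-8.5,3.1],[1.5,-12.2,4.4],[2,-16,5.8],[2.5,-19.7,7.2],[3,-23.5,8.6],[3.5,-27.3,9.9],[4,-31,11.3],[4.5,-34.8,12.7],[5,-38.5,14],[5,-38.5,14]],"hand":[40,40,40,40,40,40,40,40,40,40,40,40]}'
cat >> h.py <<'E'
def box():
    c=snap('top');W=cloud(c)[150:270,180:400].reshape(-1,3)
    p=W[(W[:,2]>.078)&(W[:,2]<.108)&(abs(W[:,0]-.537)<.06)&(W[:,1]<.12)]
    s=bot.observe(); ty=s['position'][1]
    p=p[p[:,1]>ty+.004]
    r=cv2.minAreaRect((p[:,:2]*1000).astype(np.float32)); 
    A=np.c_[p[:,:2]-p[:,:2].mean(0),np.ones(len(p))]; f=np.linalg.lstsq(A,p[:,2],rcond=None)[0]
    o=np.array(r[0])-[548.7,34.5]; yt=-.057
    print('rect',np.round(r[0],1),np.round(r[1],1),round(r[2],2),'tray xy',round(o[0]*np.cos(yt)+o[1]*np.sin(yt),1),round(-o[0]*np.sin(yt)+o[1]*np.cos(yt),1),'slope',f[:2].round(3),'z',f[2].round(4),'F',s['wrist_force'].round(2),'pos',s['position'].round(4))
E
python3 -c "
from h import *
box()"
```

```text
clock: 5.3
position: [0.5358, -0.2446, 0.0245]
orientation: [-2.793, -0.001, -0.056]
wrist_force: [0.2, -0.2, 0.6]
finger_gap: 0.0398
rect [ 538.9 -173.6] [121.6  84.7] 86.83 tray xy 2.1 -208.3 slope [0.005 0.011] z 0.0883 F [-0.27 -0.44  0.85] pos [ 0.5357 -0.2449  0.0245]
```

```bash
python3 -m handwheel '{"rot":[[0,0,0],[0,0,0],[0,0,0],[0,0,0],[0,0,0],[0,0,0],[0,0,0],[0,0,0],[0,0,0],[0,0,0],[0,0,0],[0,0,0],[0,0,0],[0,0,0],[0,0,0],[0,0,0]],"linear":[[0,-1.9,0.7],[0,-5.6,2.1],[0,-9.4,3.4],[0,-14.1,5.1],[0,-18.8,6.8],[0,-23.5,8.6],[0,-28.2,10.3],[0,-32.9,12],[0,-37.6,13.7],[0,-42.3,15.4],[0,-47,17.1],[0,-51.7,18.8],[0,-56.4,20.5],[0,-61.1,22.2],[0,-65.8,23.9],[0,-70.5,25.7]],"hand":[40,40,40,40,40,40,40,40,40,40,40,40,40,40,40,40]}'
python3 -c "
from h import *
box()"
```

```text
clock: 7.35
position: [0.54, -0.1701, 0.0244]
orientation: [-2.794, -0.001, -0.057]
wrist_force: [0.1, -1.2, -0.2]
finger_gap: 0.0401
rect [ 543.2 -103.9] [122.5  85.7] 86.34 tray xy 2.4 -138.5 slope [0.018 0.1  ] z 0.0933 F [ 0.25  0.52 -1.45] pos [ 0.5401 -0.1692  0.0245]
```

```bash
python3 -m handwheel '{"rot":[[0,0,0],[0,0,0],[0,0,0],[0,0,0],[0,0,0],[0,0,0],[0,0,0],[0,0,0],[0,0,0],[0,0,0],[0,0,0],[0,0,0],[0,0,0],[0,0,0],[0,0,0],[0,0,0],[0,0,0],[0,0,0]],"linear":[[0,-1.9,0.7],[0,-5.6,2.1],[0,-9.4,3.4],[0,-14.1,5.1],[0,-18.8,6.8],[0,-23.5,8.6],[0,-28.2,10.3],[0,-32.9,12],[0,-37.6,13.7],[0,-42.3,15.4],[0,-47,17.1],[0,-51.7,18.8],[0,-56.4,20.5],[0,-61.1,22.2],[0,-65.8,23.9],[0,-70.5,25.7],[0,-75.2,27.4],[0,-79.9,29.1]],"hand":[40,40,40,40,40,40,40,40,40,40,40,40,40,40,40,40,40,40]}'
python3 -c "
from h import *
box(); snap('top','top3.png'); snap('side','s3.png'); snap('wrist','w3.png')
import cv2
a=cv2.imread('pics/top3.png')[130:280,180:400]; b=cv2.imread('pics/s3.png')[150:300,200:420]; cv2.imwrite('pics/c3.png',cv2.resize(np.hstack([a,b]),None,fx=1.8,fy=1.8))
"
```

```text
clock: 9.65
position: [0.5447, -0.085, 0.0242]
orientation: [-2.794, -0.0, -0.057]
wrist_force: [-0.8, -1.1, -0.5]
finger_gap: 0.0401
rect [548.3  -8.8] [121.9  84.6] 86.67 tray xy 2.0 -43.2 slope [ 0.015 -0.073] z 0.0979 F [ 0.51  1.3  -0.47] pos [ 0.5447 -0.0842  0.0242]
```

View pics/c3.png

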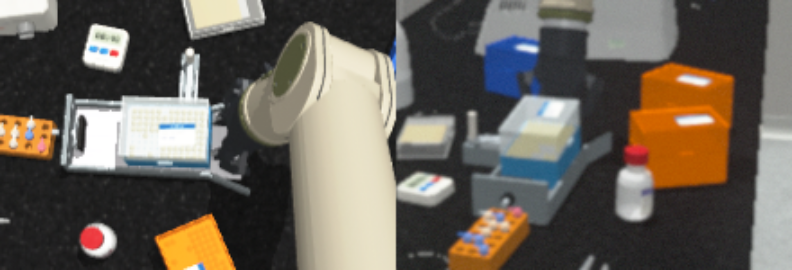

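```bash
python3 -m handwheel '{"rot":[[0,0,0],[0,0,0],[0,0,0],[0,0,0],[0,0,0],[0,0,0],[0,0,0],[0,0,0],[0,0,0],[0,0,0],[0,0,0],[0,0,0],[0,0,0],[0,0,0],[0,0,0],[0,0,0],[0,0,0],[0,0,0],[0,0,0],[0,0,0]],"linear":[[0,-1.4,0.5],[0,-2.8,1],[0,-4.2,1.5],[0,-5.6,2],[0,-7.1,2.6],[0,-8.5,3.1],[0,-9.9,3.6],[0,-12.2,4.4],[0,-15,5.5],[0,-17.9,6.5],[0,-20.7,7.5],[0,-23.5,8.6],[0,-26.3,9.6],[0,-29.1,10.6],[0,-32,11.6],[0,-34.8,12.7],[0,-37.6,13.7],[0,-39.5,14.4],[0,-41.4,15.1],[0,-42.3,15.4]],"hand":[40,40,40,40,40,40,40,40,40,40,40,40,40,40,40,40,40,40,40,40]}'
python3 -c "
from h import *
box()"
```

```text
clock: 12.35
position: [0.5474, -0.0404, 0.0242]
orientation: [-2.794, -0.001, -0.057]
wrist_force: [0.2, -1.0, -1.4]
finger_gap: 0.0402
rect [550.8  33.9] [121.4  84.9] 86.59 tray xy 2.1 -0.5 slope [ 0.021 -0.049] z 0.0964 F [-0.97 -0.08 -0.3 ] pos [ 0.5474 -0.0403  0.0242]
```

```bash
python3 -m handwheel '{"rot":[[0,0,0],[0,0,0],[0,0,0],[0,0,0],[0,0,0],[0,0,0]],"linear":[[0,-0.7,0.3],[0,-1.4,0.5],[0,-2.4,0.9],[0,-3.3,1.2],[0,-3.8,1.4],[0,-3.8,1.4]],"hand":[40,40,40,40,40,40]}'
python3 -c "
from h import *
box()"
```

```text
clock: 13.15
position: [0.5476, -0.0364, 0.0242]
orientation: [-2.794, -0.001, -0.057]
wrist_force: [0.1, 0.1, 0.0]
finger_gap: 0.0398
rect [550.7  35.1] [121.6  84.6] 86.72 tray xy 2.0 0.7 slope [0.014 0.001] z 0.0936 F [-0.05 -0.37 -0.07] pos [ 0.5476 -0.0364  0.0242]
```

```bash
cat > ok.py <<'E'
from h import *
import sys
f=bot.observe(); print('Fy',f['wrist_force'][1].round(2),'y',f['position'][1].round(4)); sys.exit(f['wrist_force'][1]<-3.5)
E
python3 -m handwheel '{"rot":[[0,0,0],[0,0,0],[0,0,0],[0,0,0]],"linear":[[0,-0.5,0.2],[0,-0.9,0.3],[0,-1.4,0.5],[0,-1.4,0.5]],"hand":[40,40,40,40]}' >/dev/null && python3 ok.py &&
python3 -m handwheel '{"rot":[[0,0,0],[0,0,0],[0,0,0],[0,0,0]],"linear":[[0,-0.5,0.2],[0,-0.9,0.3],[0,-1.4,0.5],[0,-1.4,0.5]],"hand":[40,40,40,40]}' >/dev/null && python3 ok.py &&
python3 -m handwheel '{"rot":[[0,0,0],[0,0,0],[0,0,0],[0,0,0]],"linear":[[0,-0.5,0.2],[0,-0.9,0.3],[0,-1.4,0.5],[0,-1.4,0.5]],"hand":[40,40,40,40]}' >/dev/null && python3 ok.py &&
python3 -m handwheel '{"rot":[[0,0,0],[0,0,0],[0,0,0],[0,0,0]],"linear":[[0,-0.5,0.2],[0,-0.9,0.3],[0,-1.4,0.5],[0,-1.4,0.5]],"hand":[40,40,40,40]}' >/dev/null && python3 ok.py &&
python3 -m handwheel '{"rot":[[0,0,0],[0,0,0],[0,0,0],[0,0,0]],"linear":[[0,-0.5,0.2],[0,-0.9,0.3],[0,-1.4,0.5],[0,-1.4,0.5]],"hand":[40,40,40,40]}' >/dev/null && python3 ok.py
python3 -c "
from h import *
box()"
```

```text
Fy -0.49 y -0.0349
rect [550.6  36.3] [121.3  84.3] 87.02 tray xy 1.8 1.9 slope [0.013 0.002] z 0.0936 F [ 0.65 -0.5   0.01] pos [ 0.5477 -0.0349  0.0242]False
```

```bash
sed -i 's/sys.exit(\(.*\))$/sys.exit(int(\1))/' ok.py
python3 -m handwheel '{"rot":[[0,0,0],[0,0,0],[0,0,0],[0,0,0]],"linear":[[0,-0.5,0.2],[0,-0.9,0.3],[0,-1.4,0.5],[0,-1.4,0.5]],"hand":[40,40,40,40]}' >/dev/null && python3 ok.py &&
python3 -m handwheel '{"rot":[[0,0,0],[0,0,0],[0,0,0],[0,0,0]],"linear":[[0,-0.5,0.2],[0,-0.9,0.3],[0,-1.4,0.5],[0,-1.4,0.5]],"hand":[40,40,40,40]}' >/dev/null && python3 ok.py &&
python3 -m handwheel '{"rot":[[0,0,0],[0,0,0],[0,0,0],[0,0,0]],"linear":[[0,-0.5,0.2],[0,-0.9,0.3],[0,-1.4,0.5],[0,-1.4,0.5]],"hand":[40,40,40,40]}' >/dev/null && python3 ok.py &&
python3 -m handwheel '{"rot":[[0,0,0],[0,0,0],[0,0,0],[0,0,0]],"linear":[[0,-0.5,0.2],[0,-0.9,0.3],[0,-1.4,0.5],[0,-1.4,0.5]],"hand":[40,40,40,40]}' >/dev/null && python3 ok.py &&
python3 -m handwheel '{"rot":[[0,0,0],[0,0,0],[0,0,0],[0,0,0]],"linear":[[0,-0.5,0.2],[0,-0.9,0.3],[0,-1.4,0.5],[0,-1.4,0.5]],"hand":[40,40,40,40]}' >/dev/null && python3 ok.py
python3 -c "
from h import *
box()"
```

```text
Fy -0.79 y -0.0334
Fy -1.08 y -0.0319
Fy 0.36 y -0.0305
Fy -0.15 y -0.029
Fy -1.03 y -0.0275
rect [551.2  44.3] [122.   84.7] 86.46 tray xy 1.9 9.9 slope [ 0.014 -0.004] z 0.0936 F [ 0.03 -0.84 -0.38] pos [ 0.5481 -0.0275  0.0242]
```

```bash

python3 -m handwheel '{"rot":[[0,0,0],[0,0,0],[0,0,0],[0,0,0]],"linear":[[0,-0.5,0.2],[0,-0.9,0.3],[0,-1.4,0.5],[0,-1.4,0.5]],"hand":[40,40,40,40]}' >/dev/null && python3 ok.py &&
python3 -m handwheel '{"rot":[[0,0,0],[0,0,0],[0,0,0],[0,0,0]],"linear":[[0,-0.5,0.2],[0,-0.9,0.3],[0,-1.4,0.5],[0,-1.4,0.5]],"hand":[40,40,40,40]}' >/dev/null && python3 ok.py &&
python3 -m handwheel '{"rot":[[0,0,0],[0,0,0],[0,0,0],[0,0,0]],"linear":[[0,-0.5,0.2],[0,-0.9,0.3],[0,-1.4,0.5],[0,-1.4,0.5]],"hand":[40,40,40,40]}' >/dev/null && python3 ok.py &&
python3 -m handwheel '{"rot":[[0,0,0],[0,0,0],[0,0,0],[0,0,0]],"linear":[[0,-0.5,0.2],[0,-0.9,0.3],[0,-1.4,0.5],[0,-1.4,0.5]],"hand":[40,40,40,40]}' >/dev/null && python3 ok.py &&
python3 -m handwheel '{"rot":[[0,0,0],[0,0,0],[0,0,0],[0,0,0]],"linear":[[0,-0.5,0.2],[0,-0.9,0.3],[0,-1.4,0.5],[0,-1.4,0.5]],"hand":[40,40,40,40]}' >/dev/null && python3 ok.py
python3 -c "
from h import *
box()"
```

```text
Fy -0.17 y -0.026
Fy -0.06 y -0.0245
Fy -0.18 y -0.0231
Fy -0.41 y -0.0215
Fy 0.58 y -0.0201
rect [551.8  51.5] [121.4  84.3] 86.36 tray xy 2.1 17.1 slope [0.015 0.001] z 0.0937 F [ 0.73 -0.14 -0.49] pos [ 0.5485 -0.0201  0.0243]
```

```bash

python3 -m handwheel '{"rot":[[0,0,0],[0,0,0],[0,0,0],[0,0,0]],"linear":[[0,-0.5,0.2],[0,-0.9,0.3],[0,-1.4,0.5],[0,-1.4,0.5]],"hand":[40,40,40,40]}' >/dev/null && python3 ok.py &&
python3 -m handwheel '{"rot":[[0,0,0],[0,0,0],[0,0,0],[0,0,0]],"linear":[[0,-0.5,0.2],[0,-0.9,0.3],[0,-1.4,0.5],[0,-1.4,0.5]],"hand":[40,40,40,40]}' >/dev/null && python3 ok.py &&
python3 -m handwheel '{"rot":[[0,0,0],[0,0,0],[0,0,0],[0,0,0]],"linear":[[0,-0.5,0.2],[0,-0.9,0.3],[0,-1.4,0.5],[0,-1.4,0.5]],"hand":[40,40,40,40]}' >/dev/null && python3 ok.py &&
python3 -m handwheel '{"rot":[[0,0,0],[0,0,0],[0,0,0],[0,0,0]],"linear":[[0,-0.5,0.2],[0,-0.9,0.3],[0,-1.4,0.5],[0,-1.4,0.5]],"hand":[40,40,40,40]}' >/dev/null && python3 ok.py
python3 -c "
from h import *
box()"
```

```text
Fy -4.4 y -0.0193
rect [551.5  51.8] [121.3  84.4] 86.73 tray xy 1.8 17.5 slope [ 0.015 -0.001] z 0.0936 F [-1.67 -5.34  0.31] pos [ 0.5486 -0.0193  0.0242]
```

```bash

python3 -m handwheel '{"rot":[[0,0,0],[0,0,0],[0,0,0],[0,0,0]],"linear":[[0,-0.3,0.1],[0,-0.6,0.2],[0,-0.9,0.3],[0,-0.9,0.3]],"hand":[40,40,40,40]}' >/dev/null; python3 ok.py
```

```text
Fy -6.73 y -0.019
```

```bash

python3 -m handwheel '{"rot":[[0,0,0],[0,0,0],[0,0,0],[0,0,0],[0,0,0]],"linear":[[0,-0.3,0.1],[0,-0.7,0.25],[0,-1,0.35],[0,-1,0.35],[0,-1,0.35]],"hand":[40,40,40,40,40]}' >/dev/null; python3 ok.py;python3 ok.py
```

```text
Fy -8.97 y -0.0187
Fy -8.97 y -0.0187
```

```bash

python3 -m handwheel '{"rot":[[0,0,0],[0,0,0],[0,0,0],[0,0,0],[0,0,0],[0,0,0],[0,0,0],[0,0,0],[0,0,0],[0,0,0]],"linear":[[0,-0.3,0.1],[0,-0.7,0.25],[0,-1,0.35],[0,-1,0.35],[0,-1,0.35],[0,-1,0.35],[0,-1,0.35],[0,-1,0.35],[0,-1,0.35],[0,-1,0.35]],"hand":[40,40,40,40,40,40,40,40,40,40]}'
python3 -c "
from h import *
box()
s=bot.observe(); print(s['wrist_force'])"
```

```text
clock: 21.78
position: [0.5489, -0.0184, 0.0242]
orientation: [-2.797, -0.001, -0.059]
wrist_force: [-2.7, -11.0, 2.2]
finger_gap: 0.0402
rect [552.3  52.5] [121.4  85.3] 86.86 tray xy 2.6 18.2 slope [ 0.015 -0.001] z 0.0936 F [ -1.94 -11.14   2.63] pos [ 0.5489 -0.0183  0.0242]
[ -1.93971052 -11.13523037   2.62887536]
```

Steady press at about 11 N, with the box flat at tray y ≈18 mm. I'll retreat and move above the post.

```bash

python3 -m handwheel '{"rot":[[0,0,0],[0,0,0],[0,0,0],[0,0,0],[0,0,0],[0,0,0],[0,0,0]],"linear":[[0,1.5,-0.5],[0,4.7,-1.7],[0,9.4,-3.4],[0,9.4,-25],[0,9.4,-70],[0,9.4,-115],[0,9.4,-143.4]],"hand":[40,40,40,40,40,40,40]}' &&
python3 -m handwheel '{"rot":[[-5,0,0],[-10,0,0],[-15,0,0],[-20.1,0,0],[-20.1,0,0],[-20.1,0,0]],"linear":[[28,-8.4,4.6],[57,-16.8,9.3],[85,-25,14],[113.5,-33.7,18.6],[113.5,-33.7,18.6],[113.5,-33.7,18.6]],"hand":[40,40,40,40,40,40]}'
python3 - <<'E'
from h import *
c=snap('wrist','w4.png'); W=cloud(c)
m=(W[...,2]>.073)&(W[...,2]<.083)&(abs(W[...,0]-.661)<.02)&(abs(W[...,1]+.0446)<.02)
p=W[m]; print(len(p),p.mean(0) if len(p) else '', (p.max(0)-p.min(0)) if len(p) else '')
ct=snap('top','top4.png'); W=cloud(ct)
p=W[180:240,200:330].reshape(-1,3)
p=p[(p[:,2]>.085)&(p[:,2]<.1)&(abs(p[:,0]-.545)<.07)]; print(cv2.minAreaRect((p[:,:2]*1000).astype(np.float32)),np.median(p[:,2]))
E
```

```text
clock: 22.7
position: [0.546, -0.0737, 0.1581]
orientation: [-2.794, -0.003, -0.057]
wrist_force: [0.3, -1.0, -1.2]
finger_gap: 0.0399
clock: 23.45
position: [0.6605, -0.0417, 0.1496]
orientation: [3.139, 0.0, -0.057]
wrist_force: [0.4, 0.0, 0.2]
finger_gap: 0.04
268 [ 0.66209099 -0.04406988  0.07832254] [0.01143105 0.01169627 0.00746042]
((551.52978515625, 52.72611999511719), (118.4600830078125, 84.35688018798828), 86.7596206665039) 0.09389269722389833
```

View pics/w4.png

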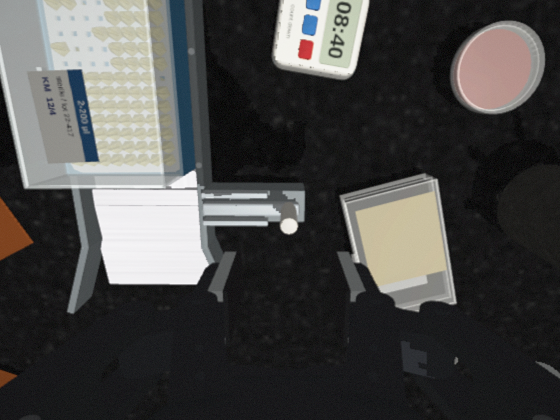

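The wrist view shows the post top at px (288,226), midway between the fingers. The box lies over the lip and behind the bar's path. I'll descend and grip.

```bash

python3 -m handwheel '{"rot":[[0,0,0],[0,0,0],[0,0,0],[0,0,0],[0,0,0],[0,0,0],[0,0,0],[0,0,0],[0,0,0],[0,0,0],[0,0,0]],"linear":[[1.7,2.3,30],[1.7,2.3,60],[1.7,2.3,85],[1.7,2.3,98],[1.7,2.3,98],[1.7,2.3,98],[1.7,2.3,98],[1.7,2.3,98],[1.7,2.3,98],[1.7,2.3,98],[1.7,2.3,98]],"hand":[40,40,40,40,40,8,8,8,8,8,8]}' 20
```

```text
clock: 24.92
position: [0.6632, -0.0445, 0.0533]
orientation: [3.138, -0.002, -0.057]
wrist_force: [-0.7, -0.4, 6.2]
finger_gap: 0.0112
```

```bash

python3 -m handwheel '{"rot":[[0,0,0],[0,0,0],[0,0,0],[0,0,0],[0,0,0],[0,0,0],[0,0,0],[0,0,0],[0,0,0],[0,0,0],[0,0,0],[0,0,0],[0,0,0],[0,0,0]],"linear":[[0,0,-3],[-2,0,-3],[-6,0,-3],[-10,0,-3],[-14,0,-3],[-18,0,-3],[-22,0,-3],[-26,0,-3],[-30,0,-3],[-34,0,-3],[-38,0,-3],[-41,0,-3],[-43,0,-3],[-43,0,-3]],"hand":[8,8,8,8,8,8,8,8,8,8,8,8,8,8]}'
```

```text
clock: 26.68
position: [0.6185, -0.0418, 0.0543]
orientation: [3.139, 0.001, -0.057]
wrist_force: [0.5, 0.4, -26.5]
finger_gap: 0.0113
```

```bash

python3 -m handwheel '{"rot":[[0,0,0],[0,0,0],[0,0,0],[0,0,0],[0,0,0],[0,0,0]],"linear":[[0,0,1],[0,0,2.3],[-1,0,2.3],[-2,0,2.3],[-3,0,2.3],[-3,0,2.3]],"hand":[8,8,8,8,8,8]}'
```

```text
clock: 27.42
position: [0.6176, -0.0418, 0.0539]
orientation: [3.139, -0.003, -0.057]
wrist_force: [2.1, 0.6, 0.6]
finger_gap: 0.011
```

```bash

python3 -m handwheel '{"rot":[[0,0,0],[0,0,0],[0,0,0],[0,0,0],[0,0,0]],"linear":[[-1,0,0],[-2,0,0],[-3,0,0],[-3,0,0],[-3,0,0]],"hand":[8,8,8,8,8]}'
python3 - <<'E'
from h import *
snap('top','top5.png');snap('wrist','w5.png')
E
```

```text
clock: 28.05
position: [0.6161, -0.0417, 0.0539]
orientation: [3.139, -0.006, -0.057]
wrist_force: [10.4, -0.0, -0.5]
finger_gap: 0.0105
```

View pics/w5.png

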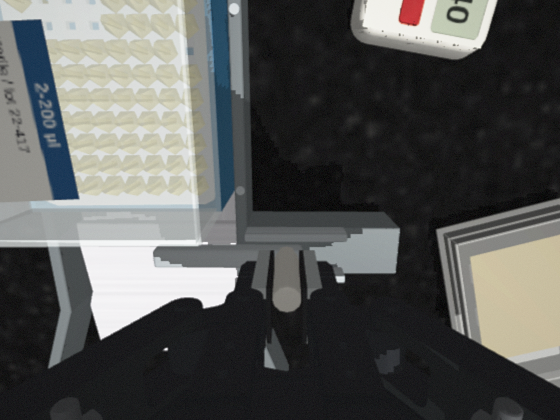

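The bar is across behind the box, against its stop (10 N, post at tray x ≈71.6 mm, where 72 is full travel). I'll release and lift.

```bash

python3 -m handwheel '{"rot":[[0,0,0],[0,0,0],[0,0,0],[0,0,0],[0,0,0],[0,0,0],[0,0,0],[0,0,0],[0,0,0],[0,0,0],[0,0,0]],"linear":[[2,0,0],[3,0,0],[3,0,0],[3,0,0],[3,0,0],[3,0,0],[3,0,-5],[3,0,-20],[3,0,-60],[3,0,-110],[3,0,-150]],"hand":[8,8,36,36,36,36,36,36,36,36,36]}'
python3 - <<'E'
from h import *
c=snap('wrist','w6.png'); W=cloud(c)
p=W[(W[...,2]>.073)&(W[...,2]<.083)&(abs(W[...,0]-.617)<.016)&(abs(W[...,1]+.043)<.016)]; m=p.mean(0); d=m[:2]*1000-[548.7,34.5]
print(len(p),m,'tray x',d[0]*np.cos(.057)-d[1]*np.sin(.057))
ct=snap('top','top6.png'); W=cloud(ct)
p=W[180:240,200:330].reshape(-1,3)
p=p[(p[:,2]>.088)&(p[:,2]<.1)&(abs(p[:,0]-.545)<.05)&(p[:,1]>-.02)]; print(cv2.minAreaRect((p[:,:2]*1000).astype(np.float32)),np.median(p[:,2]))
W0=np.load('top1.npz')['W']
for n,(u0,u1,v0,v1,z0,z1) in dict(bottle=(222,250,245,280,.085,.1),timer=(222,258,140,172,.012,.03),block=(155,212,185,222,.03,.05)).items():
    q=[]
    for X in(W0,W):
        t=X[v0:v1,u0:u1].reshape(-1,3);t=t[(t[:,2]>z0)&(t[:,2]<z1)];q.append(t.mean(0))
    print(n,((q[1]-q[0])*1000).round(1))
print(bot.observe()['wrist_force'].round(2))
cv2.imwrite('pics/c6.png',cv2.resize(np.hstack([ct['image'][120:290,150:410,::-1],c['image'][::2,::2,::-1][:170,:260]]),None,fx=1.5,fy=1.5))
E
```

```text
clock: 29.52
position: [0.6169, -0.0411, 0.2062]
orientation: [3.139, -0.003, -0.057]
wrist_force: [0.7, -0.7, -0.3]
finger_gap: 0.036
173 [ 0.61727903 -0.04142862  0.07839828] tray x 72.79323772516446
((552.3535766601562, 67.97500610351562), (88.3761978149414, 84.40571594238281), 87.18978118896484) 0.0938151401680618
bottle [-0.6 -0.7 -0. ]
timer [-0.3  0.4  0.1]
block [ 0.7  2.  -0.4]
[0.24 0.21 1.33]
```

View pics/c6.png

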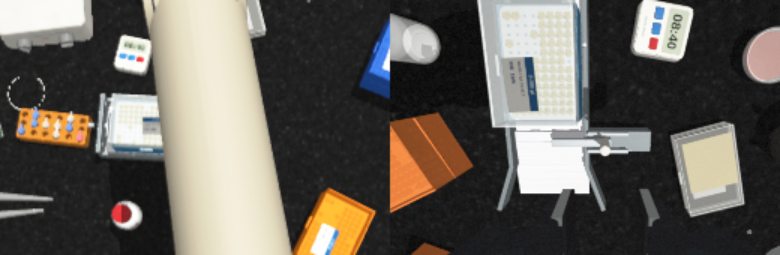

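The bar is across, the post is free, and the bystanders haven't moved. Handing in.

```bash
python3 -c "
from workcell import bot
print(bot.finish_job())"
```

```text
the job is handed in; nothing more can be done
None
```

I pushed the tip box up the ramp and over the lip with two tilted fingers, and it dropped flat into the nest. I then slid the keeper across by its post, let go, lifted clear and handed the job in at about 30 s; no verdict was reported.

- **Press:** I held a steady wrist reading of about 11 N against the buffer for roughly 1 s. The highest reading seen was 11.1 N, well under the 20 N limit. The wrist reading includes a little sliding friction, so the force on the buffer itself was probably 9 to 10 N.
- **Box:** It lies level at about tray y +18 mm and x 0 mm, with its top 94 mm up in the camera against 92 mm expected. The top camera reads about 2 mm high throughout. After the keeper move the arm hid the rear end of the box from the top camera. The visible part and the wrist view still show it lying in place.
- **Keeper:** It came up against its stop at 10 N. After release the post stood at tray x 72.8 mm, which means about 49 mm of its 50 mm travel.
- **Bystanders:** The bottle and timer were within 1 mm of where they started, and the microtube block within about 2 mm, which I take as camera noise.
- **Unplanned force:** Lifting the tool 3 mm while gripping the post pulled upward with about 26 N. I relaxed it at once, and it stayed below the limits.

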